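Next sample on the balance from the carousel sampler

TASK

Swap the sample on the balance: stand the weighed bottle upright in a free place in the red tray, and set the tall square bottle upright in the middle of the balance pan, gently. The tall square bottle is in the carousel under the clear cover: turn the carousel (the black bar on top is its grip) until it stands in the window, and lift it out there. Leave the other bottles standing in their places and the things on the bench where they are.

Things in the scene. Friction and masses are not known exactly. Their poses are not given: they have to be found in the camera images.
- wanted_mid (a point): The wanted bottle, the only tall square one: tall square, body 50 x 50 mm, 115 mm high with its cap, white plastic with a blue round screw cap on top (36 mm across, the top 20 mm of the bottle). It starts in a carousel pocket under the clear cover, never in the window; about 0.17 to 0.34 kg. The point is the bottle's centre, half-way up (57.5 mm above its underside; the cap's middle lies 47.5 mm above it); its z axis is the bottle's upright axis.
- weighed_mid (a point): The bottle already weighed, the only one on the balance: short round, body 50 mm across, 80 mm high with its cap, white plastic with a blue round screw cap on top (36 mm across, the top 20 mm of the bottle). It starts on the balance pan; about 0.11 to 0.22 kg. The point is the bottle's centre, half-way up (40 mm above its underside; the cap's middle lies 30 mm above it); its z axis is the bottle's upright axis.
- grip (a point): Middle of the carousel's black bar grip, on its upright turning axis, 219 mm above the bench. The bar is 70 mm long along this point's x, 16 mm thick along y, 34 mm high (17 above and below the point); the cover's top is 32 mm below the point. It turns with the carousel, either way without a stop, against about 0.15 N m of friction, and stays where it is left.
- disc (a point): The turning disc on the axis, 50 mm above the bench (the level of the pocket floors); it turns with the grip. Eight square pockets, 55 mm wide inside, walls 25 mm high and 3 mm thick, lie round it, centres 110 mm from the axis, one every 45 degrees, one on its +x axis and one on -x. Six hold bottles, two are empty.
- window (a point): Place where a pocket lies centred in the window of the fixed clear cover: pocket floor level, 110 mm from the turning axis; x points from here to the axis, away from the robot. The window is a notch in the cover's roof, open above and to the front, 150 mm wide (y), reaching 70 mm from here towards the axis. Elsewhere the roof (182 to 187 mm above the bench) bars the way.
- sampler: The fixed carousel sampler, 330 x 330 x 187 mm: white base, clear cover on aluminium posts. Origin on the turning axis at bench level, -x side (the window) to the robot. At its rear (x 168 to 212 mm, y 53 to 103 mm) stands a needle tower 262 mm high, with an arm at 235 to 257 mm height that runs at y 78 mm forward to x 65 mm.
- pan (a point): Top centre of the balance's round steel pan, 136 mm across, 80 mm above the bench. The balance (270 x 190 mm, white) is fixed; its display faces the robot, and it stands left or right of the sampler.
- tray_floor (a point): Centre of the inner floor of the shallow red tray (240 mm along its x axis, 200 mm along y, rim 22 mm high, wall and floor 4 mm), fixed on the other side of the sampler; floor 4 mm above the bench.
- done1_mid (a point): Bottle standing in the tray from before: tall round, body 50 mm across, 115 mm high with its cap, white plastic with a blue round screw cap on top (36 mm across, the top 20 mm of the bottle). It stays. The point is the bottle's centre, half-way up (57.5 mm above its underside; the cap's middle lies 47.5 mm above it); its z axis is the bottle's upright axis.
- done2_mid (a point): Bottle standing in the tray from before: short square, body 50 x 50 mm, 80 mm high with its cap, white plastic with a blue round screw cap on top (36 mm across, the top 20 mm of the bottle). It stays. The point is the bottle's centre, half-way up (40 mm above its underside; the cap's middle lies 30 mm above it); its z axis is the bottle's upright axis.
- other1_mid (a point): Another bottle in the carousel: short square, body 50 x 50 mm, 80 mm high with its cap, white plastic with a blue round screw cap on top (36 mm across, the top 20 mm of the bottle). It stays in its pocket. The point is the bottle's centre, half-way up (40 mm above its underside; the cap's middle lies 30 mm above it); its z axis is the bottle's upright axis.
- other2_mid (a point): Another bottle in the carousel: tall round, body 50 mm across, 115 mm high with its cap, white plastic with a blue round screw cap on top (36 mm across, the top 20 mm of the bottle). It stays in its pocket. The point is the bottle's centre, half-way up (57.5 mm above its underside; the cap's middle lies 47.5 mm above it); its z axis is the bottle's upright axis.
- other3_mid (a point): Another bottle in the carousel: short round, body 50 mm across, 80 mm high with its cap, white plastic with a blue round screw cap on top (36 mm across, the top 20 mm of the bottle). It stays in its pocket. The point is the bottle's centre, half-way up (40 mm above its underside; the cap's middle lies 30 mm above it); its z axis is the bottle's upright axis.
- other4_mid (a point): Another bottle in the carousel: tall round, body 50 mm across, 115 mm high with its cap, white plastic with a blue round screw cap on top (36 mm across, the top 20 mm of the bottle). It stays in its pocket. The point is the bottle's centre, half-way up (57.5 mm above its underside; the cap's middle lies 47.5 mm above it); its z axis is the bottle's upright axis.
- other5_mid (a point): Another bottle in the carousel: short round, body 50 mm across, 80 mm high with its cap, white plastic with a blue round screw cap on top (36 mm across, the top 20 mm of the bottle). It stays in its pocket. The point is the bottle's centre, half-way up (40 mm above its underside; the cap's middle lies 30 mm above it); its z axis is the bottle's upright axis.
- wash_mid (a point): Bystander on the bench. A white wash bottle with a bent spout, 66 mm across, 195 mm high; point 83 mm up its axis.
- rack_mid (a point): Bystander on the bench. A small grey tube rack with blue-capped tubes, 104 mm (x) x 50 mm (y), 115 mm high; point at its centre.
- knife_mid (a point): Bystander on the bench. A kitchen knife lying flat, about 200 mm along its x axis, 16 mm high; point near its middle.
- dishes_mid (a point): Bystander on the bench. A stack of three clear petri dishes, 92 mm across, 44 mm high; point at its centre.
- squash_mid (a point): Bystander on the bench. A small round squash, 68 mm across, 55 mm high; point at its centre.
Things that resemble listed ones, but are neither listed nor needed, are in the scene too. Leave any green look-alike of the part that bears done1_mid alone.

How it is judged:
On the way:
1. the carousel is turned until the tall square bottle, still in its pocket, stands in the window (y of wanted_mid in the frame of window between -0.06 and 0.06 m and x of wanted_mid in the frame of window between -0.03 and 0.03 m and z of wanted_mid in the frame of window between 0.0515 and 0.0635 m), for 0.2 s.
At the end, for the whole second after the job is handed in: Tall square bottle upright, at rest on the pan, within 30 mm of its centre; weighed bottle upright, at rest on the tray floor, inside the rim; the five other bottles upright in their pockets; the two tray bottles upright, within 30 mm of their places (upright: 4.5 degrees, in pockets 7) (horizontal distance between wanted_mid and pan below 0.03 m and z of wanted_mid in the frame of pan between 0.0515 and 0.0635 m and angle between each of wanted_mid, weighed_mid, done1_mid, done2_mid's own z axis and vertical below 0.08 rad and linear speed of each of wanted, weighed below 0.02 m/s and x of weighed_mid in the frame of tray_floor between -0.093 and 0.093 m and y of weighed_mid in the frame of tray_floor between -0.073 and 0.073 m and z of weighed_mid in the frame of tray_floor between 0.034 and 0.046 m and height (world z) of other1_mid between 0.084 and 0.098 m and angle between each of other1_mid, other2_mid, other3_mid, other4_mid, other5_mid's own z axis and vertical below 0.12 rad and horizontal distance between each of other1_mid, other2_mid, other3_mid, other4_mid, other5_mid and grip below 0.125 m and height (world z) of other2_mid between 0.1015 and 0.1155 m and height (world z) of other3_mid between 0.084 and 0.098 m and height (world z) of other4_mid between 0.1015 and 0.1155 m and height (world z) of other5_mid between 0.084 and 0.098 m and distance of each of done1_mid, done2_mid from where it was at the start of the episode below 0.03 m); the robot touches nothing.
It fails at once if a bottle is tipped over (leans more than 40 degrees) (angle between any of wanted_mid, weighed_mid, done1_mid, done2_mid, other1_mid, other2_mid, other3_mid, other4_mid, other5_mid's own z axis and vertical above 0.7 rad).
It fails at once if one of the other bottles is lifted out of the carousel (more than 20 mm) (height (world z) of any of other1_mid, other3_mid, other5_mid above 0.11 m or height (world z) of any of other2_mid, other4_mid above 0.1275 m).
It fails at once if a bottle hits or is pressed on the balance with more than 40 N (contact force between any of wanted, weighed and balance above 40 N).
It fails at once if a thing lying about on the bench is shifted by more than 30 mm (distance of any of wash_mid, rack_mid, knife_mid, dishes_mid, squash_mid from where it was at the start of the episode above 0.03 m).
It also fails if it takes over 70 s, if anything falls off the work surface, if the arm or the gripper's body presses on something with over 40 N, if the wrist force passes 120 N, or if a joint passes its speed limit or range.

ROBOT

A 6-joint arm with a two-finger parallel gripper is mounted at the origin on the work surface. World frame = base frame: x ahead of the robot, y to its left, z up, the work surface at z = 0. Lengths are in m, angles in rad, forces in N, time in s.
With the tool pointing down it reaches from about 0.35 to 1 m from the base axis. Payload 7.1 kg.
Tool frame: the origin (TCP) lies between the finger pads; the fingertips stand 22 mm ahead of it and the grasp point (between the pads) lies 3 mm ahead of it; z points along the fingers, y is the line along which they close (so a half turn about z gives the same grasp; the last joint's range is limited). The gripper opens to 85 mm and grips with 20 to 120 N. Pads are 22 mm wide; open, the fingers measure 114 mm over their backs; the gripper's body (76 mm by 85 mm) begins 54 mm behind the grasp point. The pads swing forward as they close: fully open they stand 13 mm farther back than shut.
Start: joints at [1.293, 0.423, 1.63, -0, 1.089, -0.019], TCP at [0.16, 0.604, 0.253] pointing down, gripper open.
Joint ranges: [-3, 3], [-0.9, 2.11], [0.09, 2.58], [-1.31, 4.45], [0.11, 2.69], [-2.54, 2.54]. Speed limits (rad/s): [2.39, 2.39, 3.01, 3.14, 3.14, 3.14].

INTERFACE

Orientations are given as a rotation vector (axis times angle).
In Python, from rig import manip gives the robot as it stands. The module is installed in compiled form; this text tells all that it offers. Calls block until the motion is done:
- manip.move_to(position, orientation): joint-space move of the TCP to a pose.
- manip.servo_line(position, orientation=None, rate=0.15): straight line of the TCP; orientation=None keeps the orientation; rate is the mean speed in m/s.
- manip.set_joints(angles): joint-space move.
- manip.command_gripper(opening, f_grip=None): finger opening in m; f_grip is the grip in N (None keeps the last); returns when the fingers have stopped.
- manip.hold(seconds).
- manip.solve_ik(position, orientation): joint angles nearest the present ones, or None.
- manip.camera(name): name is "side" or "top"; returns a dict with "image" (384x512x3 uint8, red, green, blue), "fx", "fy", "cx", "cy" (pixels), "cam_to_world" (4x4, takes a point from camera to world coordinates). Camera axes: x right, y down, z forward; pixel columns grow to the right and rows downward; lengths in m; the calibration is good to about 2 mm. A picture is of the moment at which its call begins. There is no depth.
A pose or a line that the arm cannot do raises manip.IKError and nothing moves.
- manip.sign_off(): hands the job in; it is judged then, once.
Readings, each from a call of its own:
- manip.get_time(): time.
- manip.get_joint_positions(): joint angles.
- manip.get_joint_vel(): joint speeds.
- manip.get_tau(): joint torques, N m.
- manip.get_position(): TCP position.
- manip.get_ee_rot(): TCP orientation.
- manip.get_contact_force(): force on the tool from outside, world axes, zero at the start.
- manip.get_torque(): the same for the moment, N m.
- manip.get_width(): finger opening in m.
- manip.get_grip_force(): force on a finger pad.
Only numpy, scipy, OpenCV 4.12 (cv2) and the standard library are available. Lean on these libraries where they do the work, as an engineer would, in place of code of your own. Each camera call takes 0.05 s, during which the arm holds its last target. There are 200 camera calls.

## Working session

There is one attempt and no reset: what is moved stays moved. The work goes in short steps, each a Python script; the robot and the scene stay as the last script left them, time stands still between calls to the robot, and variables do not carry over. Pictures are saved under pics/ and viewed, at most 10 in all, crops included, and the job is handed in when it is done.

```bash
mkdir -p pics
cat > h.py <<'E'
import numpy as np, cv2, pickle
from rig import manip
def snap(n,tag):
    c=manip.camera(n); cv2.imwrite(f'pics/{tag}.png',cv2.resize(c['image'][:,:,::-1],None,fx=1.5,fy=1.5,interpolation=cv2.INTER_CUBIC)); pickle.dump(c,open(f'{tag}.pkl','wb')); return c
def onplane(c,u,v,z):
    T=np.array(c['cam_to_world']); d=T[:3,:3]@np.array([(u-c['cx'])/c['fx'],(v-c['cy'])/c['fy'],1]); o=T[:3,3]
    return o+d*(z-o[2])/d[2]
def proj(c,p):
    T=np.linalg.inv(np.array(c['cam_to_world'])); q=T[:3,:3]@np.array(p)+T[:3,3]
    return np.array([c['fx']*q[0]/q[2]+c['cx'],c['fy']*q[1]/q[2]+c['cy']])
E
python3 - <<'E'
from h import *
for n in('top','side'):
    c=snap(n,n+'0'); print(n,np.round(c['cam_to_world'],3).tolist(),c['fx'],c['cx'],c['cy'])
print(manip.get_ee_rot(),manip.get_time())
E
```

```text
top [[-0.012, -0.992, 0.125, 0.387], [-1.0, 0.014, 0.017, 0.051], [-0.019, -0.125, -0.992, 1.394], [0.0, 0.0, 0.0, 1.0]] 352.1633107339514 257.1414356819091 186.27401006302793
side [[-0.98, -0.111, 0.166, 0.364], [-0.198, 0.627, -0.754, 0.899], [-0.021, -0.771, -0.636, 0.854], [0.0, 0.0, 0.0, 1.0]] 383.77147223943103 254.0059573004703 192.23323695408084
[-4.05355666e-01 -3.11511528e+00  2.09066981e-03] 0.1
```

View pics/top0.png

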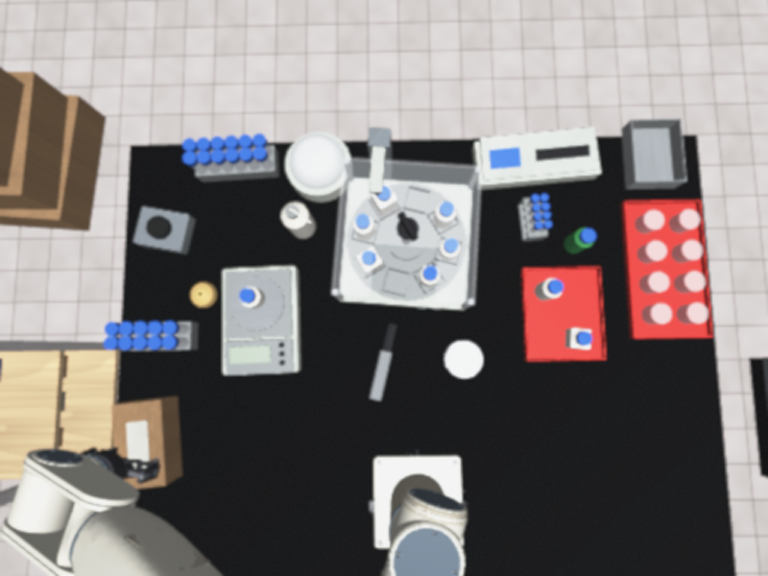

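View pics/side0.png

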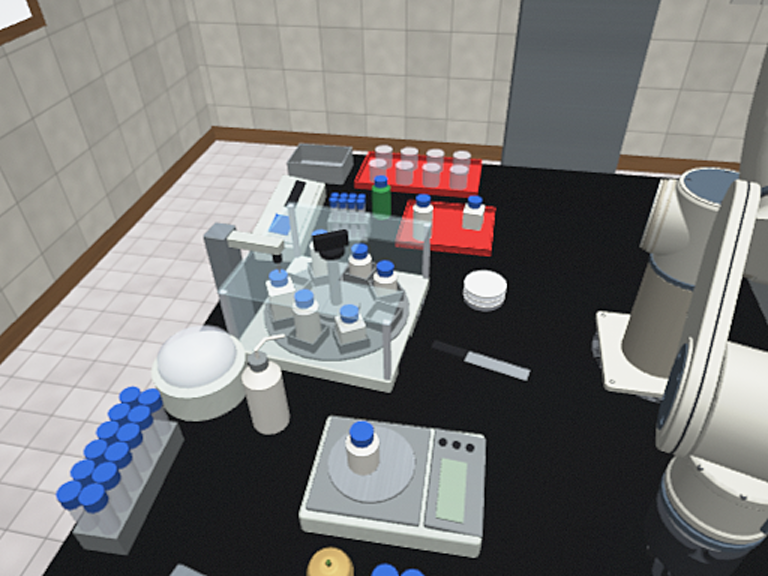

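The overview shows the balance on the left with its bottle cap at (248,296). The tray is on the right, with caps at (555,287) and (584,339). The carousel grip is at (407,229), with six caps at (385,194), (447,209), (451,246), (431,272), (369,258) and (363,222). Any of these six could be the tall square bottle, so I'll crop closer in both views.

Run:
```python
from h import *
t=pickle.load(open('top0.pkl','rb'))['image'][:,:,::-1]; s=pickle.load(open('side0.pkl','rb'))['image'][:,:,::-1]
a=cv2.resize(t[100:215,215:330],(400,400),interpolation=cv2.INTER_CUBIC)
b=cv2.resize(s[145:260,160:275],(400,400),interpolation=cv2.INTER_CUBIC)
cv2.imwrite('pics/crop.png',np.hstack([a,b]))
for nm in('top0','side0'):
    c=pickle.load(open(nm+'.pkl','rb')); hsv=cv2.cvtColor(c['image'],cv2.COLOR_RGB2HSV)
    m=cv2.inRange(hsv,(100,110,90),(125,255,255)); n,_,st,ce=cv2.connectedComponentsWithStats(m)
    for i in range(1,n):
        if 15<st[i,4]<200:
            u,v=ce[i]; 
            print(nm,np.round(ce[i],1),st[i,4],'tall@165',np.round(onplane(c,u,v,.155),3)[:2],'short@130',np.round(onplane(c,u,v,.12),3)[:2])
```

```text
top0 [392.1 156.5] 97 tall@165 [ 0.643 -0.41 ] short@130 [ 0.65  -0.423]
top0 [286.5 181.6] 56 tall@165 [ 0.558 -0.032] short@130 [ 0.563 -0.035]
top0 [369.8 190.6] 59 tall@165 [ 0.522 -0.324] short@130 [ 0.525 -0.335]
top0 [164.3 196.6] 66 tall@165 [0.51  0.402] short@130 [0.514 0.412]
top0 [388.9 225.3] 60 tall@165 [ 0.4   -0.384] short@130 [ 0.4   -0.396]
side0 [253.5 120.5] 60 tall@165 [ 0.632 -0.339] short@130 [ 0.645 -0.401]
side0 [281.6 133.1] 71 tall@165 [ 0.516 -0.267] short@130 [ 0.524 -0.326]
side0 [316.2 134.1] 65 tall@165 [ 0.396 -0.28 ] short@130 [ 0.398 -0.339]
side0 [186.8 149.6] 111 tall@165 [ 0.812 -0.11 ] short@130 [ 0.834 -0.161]
side0 [212.3 154.5] 29 tall@165 [ 0.719 -0.096] short@130 [ 0.737 -0.146]
side0 [239.5 166.8] 96 tall@165 [ 0.616 -0.044] short@130 [ 0.629 -0.091]
side0 [256.3 178.2] 112 tall@165 [0.553 0.004] short@130 [ 0.562 -0.041]
side0 [185.2 184.7] 96 tall@165 [0.754 0.071] short@130 [0.773 0.03 ]
side0 [202.4 198.3] 109 tall@165 [0.685 0.122] short@130 [0.701 0.083]
side0 [232.5 206.8] 77 tall@165 [0.592 0.142] short@130 [0.604 0.104]
side0 [231.7 213. ] 22 tall@165 [0.589 0.167] short@130 [0.6  0.13]
side0 [256.3 380. ] 119 tall@165 [0.437 0.59 ] short@130 [0.441 0.574]
side0 [274.5 381.4] 58 tall@165 [0.405 0.586] short@130 [0.407 0.57 ]
```

View pics/crop.png

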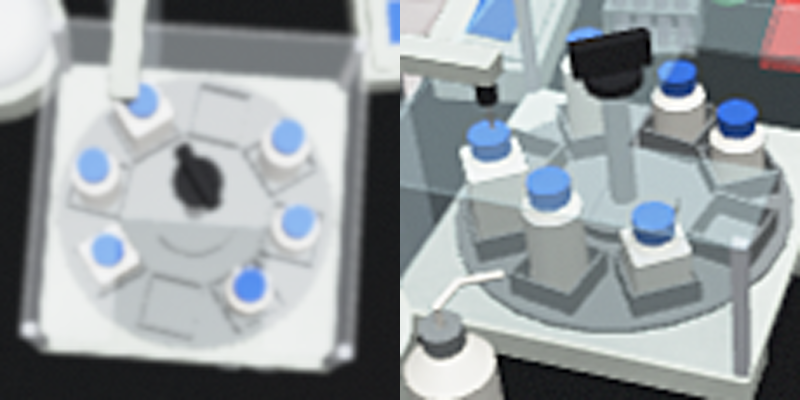

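The tall square bottle is at top-crop (143,102), side-crop (490,140): it is tall, with a square shoulder, near the needle arm. The look-alikes are:
- **Short square:** top (110,250), side (655,222).
- **Tall rounds:** top (93,168) and (288,137).
- **Short rounds:** top (298,222) and (250,287).

Next I'll compute the geometry.

Run:
```python
from h import *
from scipy.optimize import least_squares
c=pickle.load(open('top0.pkl','rb')); s=pickle.load(open('side0.pkl','rb'))
hsv=cv2.cvtColor(c['image'],cv2.COLOR_RGB2HSV); m=cv2.inRange(hsv,(98,70,120),(125,255,255))
n,_,st,ce=cv2.connectedComponentsWithStats(m)
k=115/400; P=[]
for (x,y,h) in [(143,102,.163),(288,137,.163),(93,168,.163),(298,222,.128),(250,287,.128),(110,250,.128)]:
    u=np.array([215+x*k,100+y*k]); i=1+np.argmin(np.linalg.norm(ce[1:]-u,axis=1)); P.append(onplane(c,*ce[i],h)[:2]); print(np.round(u,1),np.round(ce[i],1),st[i,4],np.round(P[-1],3))
P=np.array(P)
f=lambda p:(P-p[:2]-.11*np.c_[np.cos(p[2]+np.pi/4*J),np.sin(p[2]+np.pi/4*J)]).ravel()
c0=np.array([.66,.02]); a=np.arctan2(*(P-c0).T[::-1]); J=np.round((a-a[0])/(np.pi/4))
r=least_squares(f,[*c0,a[0]]); print('axis,ang wanted',r.x,np.degrees(r.x[2]),J,'res',np.round(r.fun*1e3,1))
# grip from black blob in the top view / bar
g=cv2.cvtColor(c['image'],cv2.COLOR_RGB2GRAY)[135:170,255:290]; mm=(g<50).astype(np.uint8); n,l,st,ce=cv2.connectedComponentsWithStats(mm); i=1+np.argmax(st[1:,4]); print('grip',onplane(c,ce[i][0]+255,ce[i][1]+135,.23),st[i,4])
# front posts top -> yaw
A=onplane(c,215+32*k,100+332*k,.187);B=onplane(c,215+330*k,100+358*k,.187); print('posts',A,B,'yaw deg',np.degrees(np.arctan2(A[0]-B[0],A[1]-B[1]))*-1)
# tray
m=cv2.inRange(hsv,(0,150,80),(8,255,255))|cv2.inRange(hsv,(172,150,80),(180,255,255)); n,l,st,ce=cv2.connectedComponentsWithStats(m)
for i in range(1,n):
    if st[i,4]>1000:
        q=cv2.boxPoints(cv2.minAreaRect(np.argwhere(l==i)[:,::-1].astype(np.float32)))
        W=np.array([onplane(c,*p,.022)[:2] for p in q]); print('red',np.round(W,3).tolist(),np.round(W.mean(0),3))
# balance
for cc,R,z in((c,(130,170,210,255),.08),(s,(190,270,300,370),.08)):
    x0,y0,x1,y1=R; g=cv2.cvtColor(cc['image'],cv2.COLOR_RGB2GRAY)[y0:y1,x0:x1]
    # warp pan plane to metric
    L=np.array([[.36,.3],[.36,.5],[.6,.5],[.6,.3]]); S=1000
    src=np.array([proj(cc,[*p,z]) for p in L],np.float32); dst=((L-[.36,.3])*S*2)[:,::-1].astype(np.float32)
    w=cv2.warpPerspective(cv2.cvtColor(cc['image'],cv2.COLOR_RGB2GRAY),cv2.getPerspectiveTransform(src,dst),(400,480))
    h=cv2.HoughCircles(cv2.GaussianBlur(w,(9,9),0),cv2.HOUGH_GRADIENT,1,30,param1=40,param2=15,minRadius=128,maxRadius=144)
    if h is not None: print('pan',[(round(.36+y/2000,3),round(.3+x/2000,3),r/2000) for x,y,r in h[0][:3]])
print('done1',onplane(c,369.8,190.6,.117),'done2',onplane(c,388.9,225.3,.082),'weighed',onplane(c,164.3,196.6,.158))
```

```text
[256.1 129.3] [255.9 128.9] 51 [0.75  0.074]
[297.8 139.4] [297.3 139. ] 61 [ 0.71  -0.074]
[241.7 148.3] [241.5 147.1] 62 [0.684 0.126]
[300.7 163.8] [300.2 163.2] 61 [ 0.629 -0.085]
[286.9 182.5] [286.3 181.5] 72 [ 0.562 -0.034]
[246.6 171.9] [245.5 171.5] 58 [0.601 0.114]
axis,ang wanted [0.65580705 0.02028838 0.52582084] 30.127314758467744 [ 0. -2.  1. -3. -4.  2.] res [-1.3 -1.6 -1.   1.1 -0.5 -0.4  1.   0.6  1.5  1.4  0.3 -1.2]
grip [0.64971677 0.02499664 0.23      ] 47
posts [0.50836877 0.18553613 0.187     ] [ 0.47866951 -0.1084188   0.187     ] yaw deg -5.769209221516358
red [[0.763, -0.55], [0.775, -0.764], [0.398, -0.757], [0.387, -0.551]] [ 0.581 -0.656]
red [[0.587, -0.277], [0.594, -0.492], [0.345, -0.487], [0.338, -0.277]] [ 0.466 -0.383]
pan [(np.float32(0.498), np.float32(0.397), np.float32(0.06655))]
done1 [ 0.52593759 -0.33582338  0.117     ] done2 [ 0.40042715 -0.4096699   0.082     ] weighed [0.51007719 0.40133722 0.158     ]
```

```bash
cat >> h.py <<'E'
from scipy.spatial.transform import Rotation as R
def down(yaw):  # tool y along world angle yaw (deg, mod 180), tool z down
    return (R.from_euler('z',yaw+90,degrees=True)*R.from_euler('x',180,degrees=True)).as_rotvec()
def pick(p,yaw):  # half-turn choice with the smaller |q6|
    o=[(abs(q[5]),i) for i,q in ((i,manip.solve_ik(p,down(yaw+180*i))) for i in(0,1)) if q is not None]
    return down(yaw+180*min(o)[1])
def st(): print('t',round(manip.get_time(),2),'p',np.round(manip.get_position(),4),'w',round(manip.get_width(),4),'gf',round(manip.get_grip_force(),1),'F',np.round(manip.get_contact_force(),1))
E
python3 - <<'E'
from h import *
# carousel q6 options
for y in (30.1+90,30.1-90,30.1+90+144.1,30.1-90+144.1):
    q=manip.solve_ik([.656,.020,.219],down(y)); print(y,None if q is None else np.round(q,2))
s=pickle.load(open('side0.pkl','rb'));t=pickle.load(open('top0.pkl','rb'))
for c in(t,s):
    print([np.round(proj(c,[.656+d*.035*np.cos(.526),.020+d*.035*np.sin(.526),.236]),1).tolist() for d in(-1,1)])
    hs=cv2.cvtColor(c['image'],cv2.COLOR_RGB2GRAY); u=proj(c,[.656,.02,.225]).astype(int)
    l=cv2.connectedComponents((hs[u[1]-15:u[1]+16,u[0]-18:u[0]+19]<50).astype(np.uint8))[1]; q=np.argwhere(l==l[15,18])[:,::-1]+u-[18,15]
    print(q.min(0),q.max(0),np.round(cv2.boxPoints(cv2.minAreaRect(q.astype(np.float32))),1).tolist())
w=[.509,.401]
manip.command_gripper(.08,40)
o=pick([*w,.25],0); manip.move_to([*w,.25],o); manip.servo_line([*w,.129],rate=.15); st()
manip.command_gripper(.03,40); st()
snap('side','a1');
E
```

```text
120.1 [ 0.01  0.51  1.58  0.    1.05 -2.08]
-59.9 [ 0.01  0.51  1.58 -0.    1.05  1.06]
264.2 [ 0.01  0.51  1.58 -0.    1.05  1.68]
84.19999999999999 [ 0.01  0.51  1.58  0.    1.05 -1.46]
[[277.2, 158.3], [266.4, 140.8]]
[253 135] [289 165] [[253.0, 135.0], [289.0, 135.0], [289.0, 165.0], [253.0, 165.0]]
[[231.4, 153.0], [207.8, 157.8]]
[209 153] [231 172] [[207.8000030517578, 157.0], [230.3000030517578, 152.5], [233.8000030517578, 170.0], [211.3000030517578, 174.5]]
t 2.79 p [0.5094 0.4016 0.1299] w 0.0799 gf 0.0 F [0.7 0.4 1. ]
t 3.18 p [0.5096 0.4014 0.1303] w 0.0488 gf 41.5 F [-0.2  0.1  6. ]
```

View pics/a1.png

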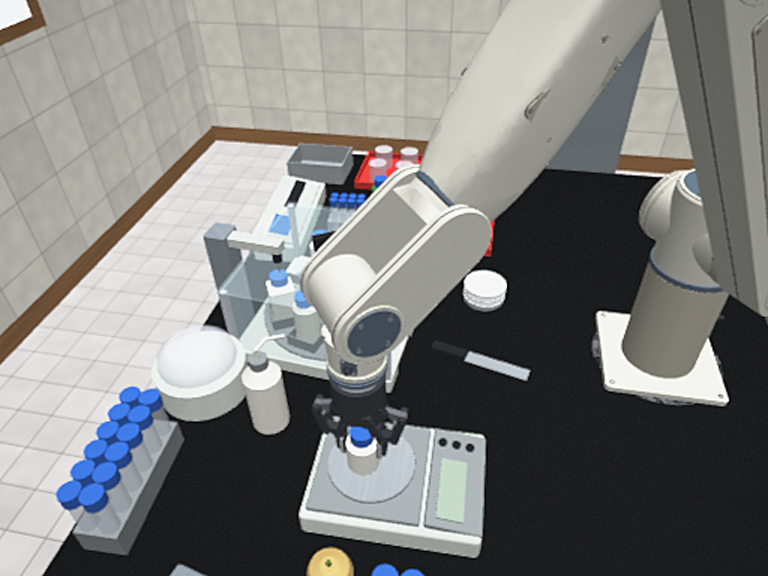

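The gripper holds the weighed bottle, cap at (361,440), by its body on the pan (width 48.8 mm). Now I'll carry it to the tray.

Run:
```python
from h import *
manip.servo_line([.5096,.4014,.40],rate=.25); st()
d=[.518,-.433]
o=pick([*d,.3],0); manip.move_to([*d,.40],o); st()
manip.servo_line([*d,.075],rate=.25); manip.servo_line([*d,.0560],rate=.04); st()
manip.command_gripper(.066); st()
manip.servo_line([*d,.22],rate=.2)
manip.move_to([.6,-.1,.36],down(-59.9)); st()
s=snap('side','b1');snap('top','b2')
```

```text
t 4.47 p [0.509  0.4009 0.3981] w 0.0487 gf 41.6 F [-0.2  0.5 -2.3]
t 7.4 p [ 0.5186 -0.4323  0.4   ] w 0.0486 gf 41.6 F [-0.1 -0.7 -1.3]
t 9.47 p [ 0.5179 -0.4329  0.0557] w 0.0489 gf 41.6 F [ 0.  -0.3 -1.9]
t 9.79 p [ 0.5183 -0.4332  0.0564] w 0.0661 gf 0.0 F [ 0.5 -1.1  0.5]
t 12.16 p [ 0.5998 -0.1005  0.359 ] w 0.0663 gf 0.0 F [-0.7  0.8  0.7]
```

View pics/b1.png

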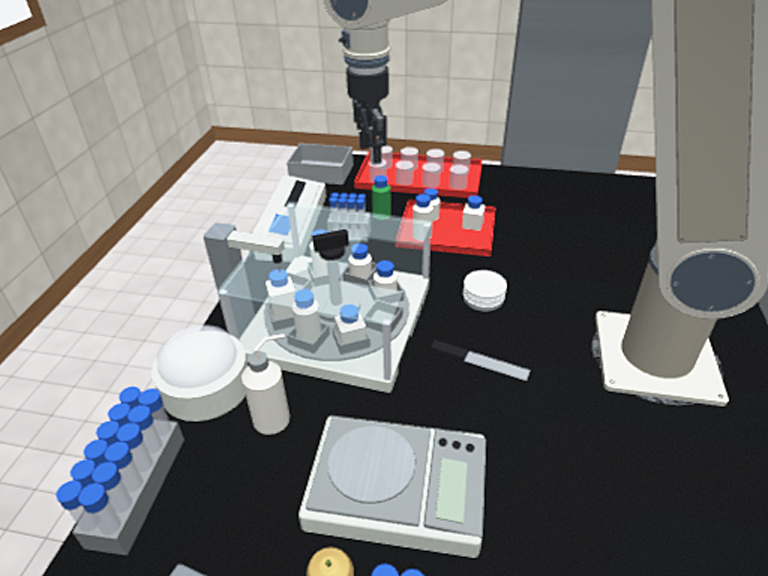

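The weighed bottle stands in the tray behind done1, cap at (432,197), and the pan is empty. Now I'll turn the carousel.

Run:
```python
from h import *
s=pickle.load(open('b1.pkl','rb'));print('pan side',onplane(s,371/1.5,464/1.5,.08))
a=[.656,.0203]
manip.command_gripper(.045)
manip.move_to([*a,.30],down(-59.9)); manip.servo_line([*a,.222],rate=.15); st()
manip.command_gripper(.005,60); st()
q=np.array(manip.get_joint_positions()); q0=q[5]
for f in np.linspace(0,1,7)[1:]:
    q[5]=q0-2.515*f; manip.set_joints(q.tolist()); print(np.round(manip.get_torque(),2),np.round(manip.get_contact_force(),1))
st(); print(np.degrees(R.from_rotvec(manip.get_ee_rot()).as_matrix()[:2,1]/1),q[5])
manip.command_gripper(.045); x=manip.get_position(); manip.servo_line([x[0],x[1],.30],rate=.2)
manip.move_to([.45,.25,.40],pick([.45,.25,.4],84.2)); st()
snap('side','c1');snap('top','c2')
a,b=[cv2.imread(f'pics/{n}.png') for n in('c1','c2')]
cv2.imwrite('pics/c3.png',np.hstack([cv2.resize(a[200:400,200:450],(400,320)),cv2.resize(b[140:340,300:500],(320,320))]))
```

```text
pan side [0.4969541  0.40199631 0.08      ]
t 13.9 p [0.656  0.0191 0.2228] w 0.0451 gf 1.8 F [-2.7 -1.9  3.3]
t 14.27 p [0.6579 0.0197 0.2254] w 0.0148 gf 65.7 F [-1.9 -0.3 14.9]
[1.1  0.54 0.12] [-2.3  4.5  0.3]
[1.25 1.09 0.13] [-5.4  6.1  3. ]
[1.14 1.57 0.07] [-8.2  6.   5.5]
[0.93 1.91 0.17] [-10.    5.8   7.8]
[0.53 2.26 0.09] [-12.6   2.5   8.6]
[0.04 2.38 0.15] [-14.   -0.9   9.9]
t 17.17 p [0.6547 0.0189 0.2254] w 0.0154 gf 63.4 F [-14.   -0.9   9.9]
[ 5.92780993 56.98830645] -1.456708769443143
t 19.32 p [0.4505 0.2495 0.3994] w 0.045 gf 0.0 F [-0.7 -0.3  1.4]
```

View pics/c3.png

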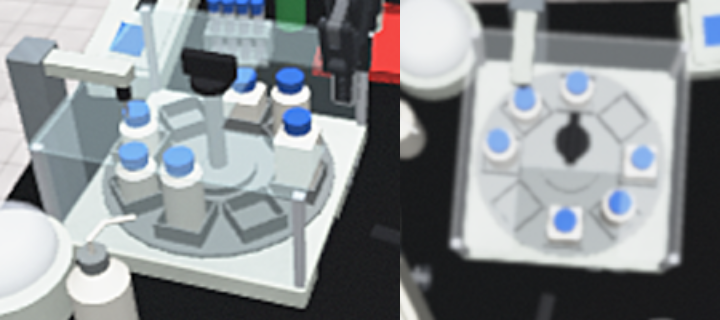

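The tall square bottle now stands in the window, cap at top crop (565,221) and side crop (297,122). Next I'll measure its cap and grasp the body.

Run:
```python
from h import *
def cap(n,u0,z,lo):
    c=pickle.load(open(n,'rb')); m=cv2.inRange(cv2.cvtColor(c['image'],cv2.COLOR_RGB2HSV),lo,(125,255,255))
    N,_,s,ce=cv2.connectedComponentsWithStats(m); i=1+np.argmin(np.linalg.norm(ce[1:]-u0,axis=1)); print(np.round(ce[i],1),s[i,4]); return onplane(c,*ce[i],z)[:2]
T=cap('c2.pkl',(268.7,185.4),.163,(98,70,90)); S=cap('c1.pkl',((200+297*.625)/1.5,(200+122*.625)/1.5),.157,(98,70,60))
print(T,S); w=(T+S)/2
v=[.656,.02]-w; yaw=np.degrees(np.arctan2(v[1],v[0]))+90; print(w,yaw,np.linalg.norm(v))
manip.command_gripper(.066,45)
o=pick([*w,.25],yaw); manip.move_to([*w,.28],o); manip.servo_line([*w,.20],rate=.15); manip.servo_line([*w,.130],rate=.08); st()
snap('side','d1')
manip.command_gripper(.03,45); st()
```

```text
[268.4 184.6] 74
[256.8 183.4] 124
[0.54719895 0.03221985] [0.5464157  0.03095727]
[0.54680732 0.03158856] 83.9419071612327 0.10980589789536488
t 22.52 p [0.5472 0.0316 0.1304] w 0.0662 gf 0.0 F [ 0.2 -0.6 -0.8]
t 22.85 p [0.5473 0.0316 0.1308] w 0.0491 gf 46.6 F [-0.9  0.   6.3]
```

View pics/d1.png

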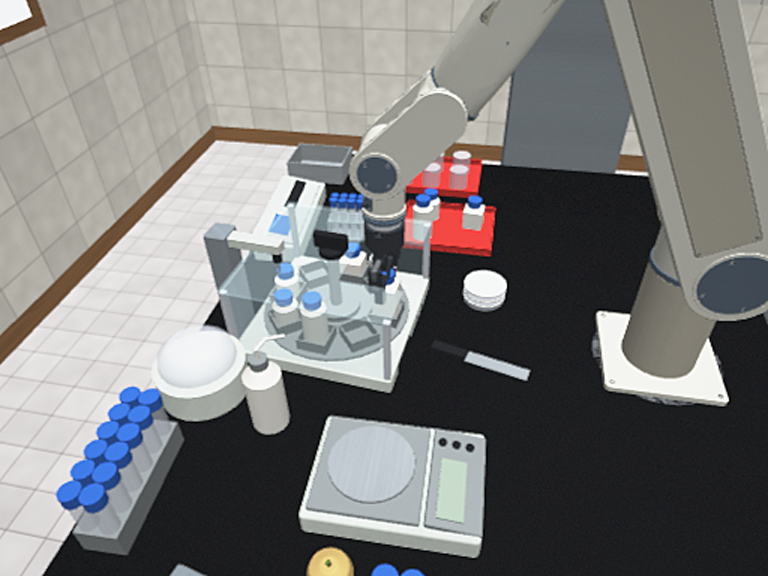

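The fingers straddle the bottle in the window at (385,275), and the grip closed at 49 mm. Next come the lift and the placing.

Run:
```python
from h import *
manip.servo_line([.5473,.0316,.16],rate=.06); st(); manip.servo_line([.5473,.0316,.38],rate=.2); st()
p=[.498,.399]; o=pick([*p,.3],84)
manip.move_to([*p,.34],o); manip.servo_line([*p,.18],rate=.15); manip.hold(.2); f0=manip.get_contact_force()[2]; z=.18; st()
while z>.158:
    z-=.001 if z<.168 else .004
    manip.servo_line([*p,z],rate=.02)
    if manip.get_contact_force()[2]-f0>4: break
print('z',z); st()
manip.command_gripper(.066); manip.hold(.2); x=manip.get_position(); manip.servo_line([x[0],x[1],.30],rate=.15)
manip.move_to([.35,.0,.45],pick([.35,0,.45],84)); st()
snap('side','e1');snap('top','e2')
a,b=[cv2.imread(f'pics/{n}.png') for n in('e1','e2')]
cv2.imwrite('pics/e3.png',np.hstack([a[150:550,150:510],b[130:530,210:620]]))
```

```text
t 23.5 p [0.5472 0.0316 0.1601] w 0.0493 gf 47.0 F [-0.8  0.2 -3.4]
t 24.75 p [0.5466 0.0316 0.3786] w 0.0491 gf 47.0 F [-0.3 -1.  -4.3]
t 27.56 p [0.4984 0.3993 0.1809] w 0.0495 gf 47.0 F [-0.9 -0.1 -3.4]
z 0.15999999999999998
t 30.61 p [0.4981 0.399  0.1608] w 0.0491 gf 47.8 F [-1.7 -2.7  5.6]
t 33.86 p [3.505e-01 4.000e-04 4.498e-01] w 0.0663 gf 0.0 F [ 0.5 -0.4  0.2]
```

View pics/e3.png

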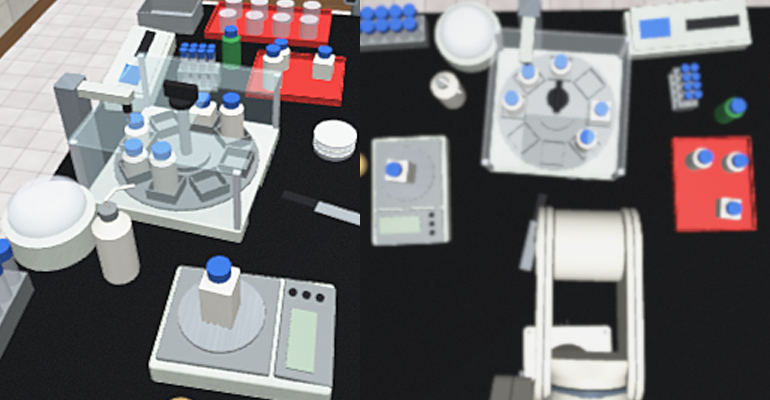

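The tall square bottle stands upright in the middle of the pan, at (219,290) in the left crop. The weighed bottle is in the tray at (736,161), the five others are still in their pockets, and nothing on the bench has moved. I'm handing in.

```bash
python3 -c "
from rig import manip; print(manip.sign_off())"
```

```text
the job is handed in; nothing more can be done
None
```

The job is handed in at about 34 s of the 70 s allowed: the last pictures show the tall square bottle upright in the middle of the pan, the weighed bottle standing in the red tray, and everything else in place; the hand-in gave no verdict.

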